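# Select a sample tube by pushing the pointer arm, then press the start key

### The arm

A 7-joint arm with a two-finger parallel gripper is mounted at the origin on the work surface; the furniture and walls round the work are solid. World frame = base frame: x ahead of the robot, y to its left, z up, the work surface at z = 0. Lengths are in m, angles in rad, forces in N, time in s.
With the tool pointing down it reaches from about 0.4 to 0.85 m from the base axis. Payload 4.5 kg.
Tool frame: the origin (TCP) lies on the centre line of the jaws, within the pads' length; the fingertips stand 11 mm ahead of it and the grasp point (between the pads) lies 8 mm behind it; z points along the fingers, y is the line along which they close (so a half turn about z gives the same grasp; the last joint's range is limited). The gripper opens to 88 mm and grips with 3 to 60 N. Pads are 18 mm wide; open, the fingers measure 123 mm over their backs; the gripper's body (75 mm by 187 mm) begins 45 mm behind the grasp point.
Start: joints at [1.331, 0.689, -0.195, 1.565, 0.157, 0.902, -0.215], TCP at [0.169, -0.602, 0.25] pointing down, gripper open.
Joint ranges: [-3.01, 3.01], [-0.46, 2.08], [-1.47, 1.51], [0.13, 2.56], [-1, 4.14], [0.04, 2.09], [-2.66, 2.66]. Speed limits (rad/s): [2.57, 2.57, 3.14, 3.14, 3.14, 3.14, 3.14].

### API

Orientations are given as a unit quaternion [x, y, z, w].
In Python, from plant import * gives the robot as it stands. The module is installed in compiled form; this text tells all that it offers.
- The arm moves only by the tool send_rows, never from a script. Its argument "motion" is a list of rows, each an object of numbers: "x", "y", "z": the shift along the tool's x, y, z in cm; "rx", "ry", "rz": the turn, a rotation vector about the tool's x, y, z in rad; "jaw": the finger opening in cm, from 0 to 8.81. In form: [{"x": .., "y": .., "z": .., "rx": .., "ry": .., "rz": .., "jaw": ..}, ...]. A call has exactly 5 rows; each row shifts and turns the commanded pose from where the row before left it, along the tool's axes as they then stand; what a row does not reach is not made up. A row lasts 1/10 s, in which the tool goes at most 50 mm and 8.59 degrees, less where a joint would pass 70% of its speed; a pose out of reach is approached as far as the arm can. A call is refused whole if a number of a shift passes 5 or a number of a turn 0.15, either way. A call with a gripper value outside its range is refused whole. The fingers move at their own pace and stop on an object; "grip_force" is the grip in N (left out, the last holds). Time passes only in rows, so rows that do not move let the fingers close, or fill a call up. It gives the time, the measured TCP pose, the force, the opening and the grip force at its end, in the units of the state.
- get_state(): the state, without advancing time (a new reading comes with each control period).
- snapshot(name): name is "scene" or "top" or "wrist"; returns a dict with "img" (420x560x3 uint8, red, green, blue), "vertical_fov" (degrees; the focal length in pixels is half the picture's height over the tangent of half this angle, whatever the lens; pixels are square), "cx", "cy" (the principal point, pixels), "extrinsics" (4x4, takes a point from camera to world coordinates). Camera axes: x right, y up, looking along -z (the intrinsics and any distortion apply to the point x, -y, -z); pixel columns grow to the right and rows downward; lengths in m; the calibration is good to about 2 mm. A picture is of the moment at which its call begins. There is no depth.
- finish_job(): hands the job in; it is judged then, once.
The state is a dict: "clock": time; "q": joint angles; "qd": joint speeds; "joint_torque": joint torques, N m; "tool_pos": TCP position; "eef_rot": TCP orientation; "contact_force": force on the tool from outside, world axes, zero at the start; "moment": the same for the moment, N m; "opening": opening from 0.0 (shut) to 1.0 (fully open); "finger_force": force on a finger pad.
Only numpy, scipy, OpenCV 4.12 (cv2) and the standard library are available. Lean on these libraries where they do the work, as an engineer would, in place of code of your own. Each camera call takes 0.05 s, during which the arm holds its last target. There are 200 camera calls.

### The job

On the round grey sample selector, push the orange pointer arm round gently with a fingertip, without gripping it, until it points straight at the middle of the tube with the blue cap. Then press the green key all the way down and let it come up again. Nothing is picked up: the tubes stay standing in their sockets, the other things on the bench stay where they are, and the key is not pressed before the arm points at that tube.

Things in the scene. Friction and masses are not known exactly. Their poses are not given: they have to be found in the camera images.
- pointer_hub (a point): Point on the vertical pivot axis of the pointer arm, on the level of the arm's top face (52 mm above the work surface). The frame turns with the arm: its x axis runs along the arm from the pivot to the tip, z up. The pivot is the middle of the selector: a fixed grey disc, diameter 328 mm, top 10 mm above the work surface. Black hub, diameter 38 mm, with a cap up to 57 mm above the work surface.
- pointer_tip (a point): Middle of the tip of the orange pointer arm, 95 mm from the pivot axis, on the level of the arm's top face (52 mm above the work surface). The arm is an orange bar 14 mm wide with upright sides from 24 to 52 mm above the work surface (14 mm of free space between disc and arm), clear of the hub from 19 mm to 95 mm from the axis. x axis along the arm, outward. The arm turns stiffly on its pivot (about 0.12 N m, that is 2 N at 60 mm from the axis) and stays where it is left.
- pointer (a joint): Angle of the pointer arm on the selector in rad; grows anticlockwise seen from above; stops at -1.75 and 1.75. The four tube sockets stand at -1.30, -0.65, 0.65 and 1.30, on a circle of radius 135 mm about the pivot; 0 is the middle of the fan. It starts somewhere in the gap between -0.65 and 0.65, pointing at no tube.
- start_key_top (a point): Middle of the top of the green round push key (diameter 28 mm, in a black housing) on the selector disc, 68 mm from the pivot on the side away from the fan of tubes (opposite to joint value 0). It is pressed straight down.
- start_key (a joint): Travel of the green key in m: 0 up, 0.006 fully down (about 5 N); springs back by itself. It counts as pressed beyond 0.0045.
- blue_tube_center (a point): Capped sample tube with BLUE cap and amber contents, the one to select: diameter 14 mm, cap 18 mm, height 79 mm; this point is on its axis, half-way up. It stands loose and upright in one of the four sockets of the selector (black collars, outer diameter 25 mm, up to 42 mm above the work surface; the tube's foot is at 12 mm, its cap top at 91 mm). Which tube is in which socket varies.
- red_tube_center (a point): Capped sample tube with red cap and dark red contents: diameter 14 mm, cap 18 mm, height 79 mm; this point is on its axis, half-way up. It stands loose and upright in one of the four sockets of the selector (black collars, outer diameter 25 mm, up to 42 mm above the work surface; the tube's foot is at 12 mm, its cap top at 91 mm). Which tube is in which socket varies.
- yellow_tube_center (a point): Capped sample tube with yellow cap and red contents: diameter 14 mm, cap 18 mm, height 79 mm; this point is on its axis, half-way up. It stands loose and upright in one of the four sockets of the selector (black collars, outer diameter 25 mm, up to 42 mm above the work surface; the tube's foot is at 12 mm, its cap top at 91 mm). Which tube is in which socket varies.
- white_tube_center (a point): Capped sample tube with white cap and dark red contents: diameter 14 mm, cap 18 mm, height 79 mm; this point is on its axis, half-way up. It stands loose and upright in one of the four sockets of the selector (black collars, outer diameter 25 mm, up to 42 mm above the work surface; the tube's foot is at 12 mm, its cap top at 91 mm). Which tube is in which socket varies.
- wash_bottle: white squeeze wash bottle with a blue cap and bent spout, 104 x 68 x 224; bystander, origin under its middle (mm).
- tape_1: roll of tan tape lying flat, 104 x 102 x 25; bystander, origin under its middle (mm).
- marker_2: white felt marker with a blue cap, lying, 13 x 124 x 14; bystander, origin under its middle (mm).
- dropper_1: red dropper bottle with black teat, diameter 29, height 100; bystander, origin under its middle (mm).
- dropper_3: dark purple dropper bottle with black teat, diameter 29, height 92; bystander, origin under its middle (mm).

How it is judged:
On the way, in this order (a step that is already met when the one before it is completed fails the run):
1. the pointer arm points at the blue-capped tube, key still up (y of blue_tube_center in the frame of pointer_hub between -0.01 and 0.01 m and x of blue_tube_center in the frame of pointer_hub above 0.1 m and value of joint start_key below 0.002 m and velocity of joint pointer between -0.05 and 0.05 rad/s), for 0.2 s.
2. the green key is pressed down, the arm still pointing at that tube (y of blue_tube_center in the frame of pointer_hub between -0.01 and 0.01 m and x of blue_tube_center in the frame of pointer_hub above 0.1 m and value of joint start_key above 0.0045 m), for 0.05 s.
At the end, for the whole second after the job is handed in: The arm's centre line passes within 10 mm of the axis of the blue-capped tube and the arm is at rest; the green key has been pressed (beyond 4.5 of 6 mm) after that and is up again; all four tubes stand upright (within 0.25 rad) in their sockets (all of step 1 and angle between each of blue_tube_center, red_tube_center, yellow_tube_center, white_tube_center's own z axis and vertical below 0.25 rad); the robot touches nothing.
It fails at once if the green key is pressed while the pointer arm does not point at the blue-capped tube (value of joint start_key above 0.003 m and not (y of blue_tube_center in the frame of pointer_hub between -0.01 and 0.01 m and x of blue_tube_center in the frame of pointer_hub above 0.1 m)).
It fails at once if a tube is lifted, carried, tipped or knocked out of its socket (15 mm from where it stood, or 0.4 rad of tilt) (distance of any of blue_tube_center, red_tube_center, yellow_tube_center, white_tube_center from where it was at the start of the episode above 0.015 m or angle between any of blue_tube_center, red_tube_center, yellow_tube_center, white_tube_center's own z axis and vertical above 0.4 rad).
It fails at once if the pointer arm is gripped or pushed roughly (over 30 N) (contact force between the fingers and pointer above 30 N).
It fails at once if the wash bottle, tape, marker or a dropper bottle is moved by more than 30 mm (distance of any of wash_bottle, tape_1, marker_2, dropper_1, dropper_3 from where it was at the start of the episode above 0.03 m).
It also fails if it takes over 51 s, if anything falls off the work surface, if the arm or the gripper's body presses on something with over 40 N, if the wrist force passes 120 N, or if a joint passes its speed limit or range.

## Working session

There is one attempt and no reset: what is moved stays moved. The work goes in short steps, Python scripts to look and compute and a tool call to move; the robot and the scene stay as the last step left them, time stands still between calls to the robot, and variables do not carry over. Pictures are saved under pics/ and viewed, at most 10 in all, crops included, and the job is handed in when it is done.

Besides the shell and the picture viewer there is one more tool, called after "Call:" as name(argument=value, ...), one argument or row to a line, values as JSON. send_rows: Moves the arm, as the interface text tells. Its arguments: {"type":"object","properties":{"motion":{"type":"array"},"grip_force":{"type":"number"}},"required":["motion"]}

```bash
mkdir -p pics; cat > h.py <<'E'
import numpy as np, cv2
from plant import *
def ray(s,u,v):
    f=210/np.tan(np.radians(s["vertical_fov"])/2); E=np.array(s["extrinsics"])
    d=E[:3,:3]@np.array([(u-s["cx"])/f,-(v-s["cy"])/f,-1]); return E[:3,3],d
def onz(s,u,v,z):
    o,d=ray(s,u,v); return o+d*(z-o[2])/d[2]
def proj(s,p):
    f=210/np.tan(np.radians(s["vertical_fov"])/2); E=np.array(s["extrinsics"])
    c=E[:3,:3].T@(np.array(p)-E[:3,3]); return s["cx"]+f*c[0]/-c[2], s["cy"]-f*c[1]/-c[2]
def save(s,n): cv2.imwrite(f"pics/{n}.png",cv2.cvtColor(s["img"],cv2.COLOR_RGB2BGR))
E
python3 - <<'E'
from h import *
for n in("top","scene"):
    s=snapshot(n); save(s,n+"0"); print({k:v for k,v in s.items() if k!="img"})
    np.save(n+".npy",s,allow_pickle=True)
print(get_state())
E
```

```text
{'vertical_fov': 50.21999143783951, 'cx': 281.69587431589434, 'cy': 213.91668133861972, 'extrinsics': array([[ 0.05859785,  0.89404116, -0.44413591, -0.27251131],
       [-0.99825459,  0.05575466, -0.01947289,  0.05151459],
       [ 0.00735308,  0.44450178,  0.89574779,  1.65657673],
       [ 0.        ,  0.        ,  0.        ,  1.        ]])}
{'vertical_fov': 55.000333040306806, 'cx': 282.07694459477364, 'cy': 202.7419029434609, 'extrinsics': array([[-0.60904312,  0.32148377, -0.72506183, -0.34789222],
       [-0.79299923, -0.22977665,  0.56422948,  0.75946233],
       [ 0.01478834,  0.91861356,  0.39488027,  0.54790662],
       [ 0.        ,  0.        ,  0.        ,  1.        ]])}
{'clock': 0.1, 'q': array([ 1.33082055,  0.6898884 , -0.19451434,  1.56619508,  0.15728468,
        0.90253051, -0.21505311]), 'qd': array([-0.00016342,  0.00044143, -0.00010587, -0.00354642,  0.00014176,
        0.00067078, -0.00147658]), 'joint_torque': array([-3.06526308e-03, -5.28504217e+01, -1.27166592e+00, -1.53838366e+01,
       -5.26105938e-02,  2.01822018e-03,  5.32391437e-05]), 'tool_pos': array([ 0.16879393, -0.60121768,  0.24900937]), 'eef_rot': array([ 9.90638064e-01,  1.36512120e-01, -1.67943990e-04, -7.98919138e-04]), 'contact_force': array([0.31474931, 0.3132026 , 0.61461045]), 'moment': array([0.0154367 , 0.08637535, 0.04470821]), 'finger_force': 0.0, 'opening': 1.0013630354311471}
```

View pics/top0.png

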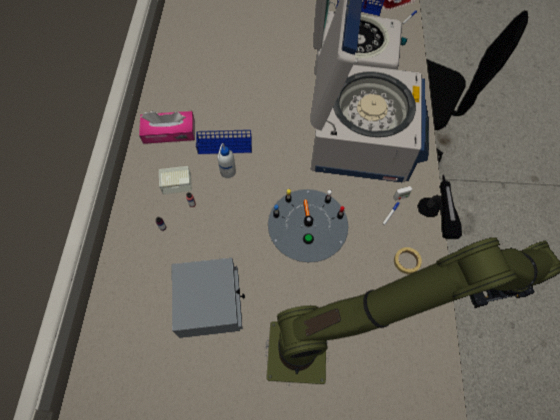

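View pics/scene0.png

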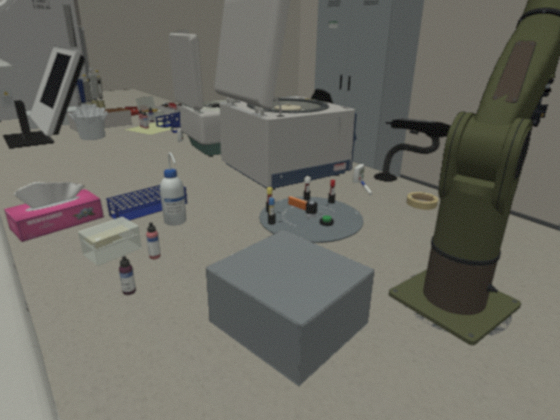

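The top view shows the selector disc centred near (308,224). The blue cap is at (276,212), which is the far left socket (about +1.30). The orange arm runs to (306,200) and the green key is at (308,239).

```bash
cat >> h.py <<'E'
def cents(s,box=None):
    hsv=cv2.cvtColor(s["img"],cv2.COLOR_RGB2HSV); out={}
    R={"orange":((4,150,120),(14,255,255)),"green":((50,120,50),(75,255,255)),"blue":((98,110,60),(118,255,255)),"yellow":((22,150,100),(32,255,255)),"red":((170,130,70),(180,255,255))}
    for k,(a,b) in R.items():
        m=cv2.inRange(hsv,a,b)
        if box: z=np.zeros_like(m); x0,x1,y0,y1=box; z[y0:y1,x0:x1]=m[y0:y1,x0:x1]; m=z
        n,l,st,c=cv2.connectedComponentsWithStats(m)
        out[k]=[(tuple(c[i].round(1)),int(st[i,4])) for i in range(1,n) if st[i,4]>5]
    return out
E
python3 - <<'E'
from h import *
s=np.load("top.npy",allow_pickle=True).item()
c=cents(s,(262,355,185,265)); print(c)
Z=dict(orange=.05,green=.025,blue=.085,yellow=.085,red=.085)
for k,v in c.items():
    for p,a in v: print(k,a,onz(s,*p,Z[k])[:3].round(4))
# disc extent
for u,v in((268,225),(348,225),(308,190),(308,260),(308,220),(306,200)): print(u,v,onz(s,u,v,.01).round(3),onz(s,u,v,.055).round(3))
t=cv2.resize(s["img"][170:275,250:370],None,fx=6,fy=5.7,interpolation=cv2.INTER_CUBIC); save({"img":t},"crop")
E
```

```text
{'orange': [((np.float64(306.2), np.float64(207.8)), 50)], 'green': [((np.float64(308.1), np.float64(237.2)), 42)], 'blue': [((np.float64(275.7), np.float64(206.8)), 18)], 'yellow': [((np.float64(288.3), np.float64(191.4)), 14)], 'red': [((np.float64(341.2), np.float64(208.6)), 13)]}
orange 50 [ 0.5577 -0.0106  0.05  ]
green 42 [ 0.4401 -0.0235  0.025 ]
blue 18 [0.5365 0.1111 0.085 ]
yellow 14 [0.6091 0.0651 0.085 ]
red 13 [ 0.5447 -0.1471  0.085 ]
268 225 [0.49 0.14 0.01] [0.47  0.137 0.055]
348 225 [ 0.511 -0.184  0.01 ] [ 0.489 -0.178  0.055]
308 190 [ 0.663 -0.017  0.01 ] [ 0.638 -0.015  0.055]
308 260 [ 0.35  -0.027  0.01 ] [ 0.333 -0.025  0.055]
308 220 [ 0.523 -0.021  0.01 ] [ 0.501 -0.019  0.055]
306 200 [ 0.615 -0.01   0.01 ] [ 0.591 -0.008  0.055]
```

View pics/crop.png

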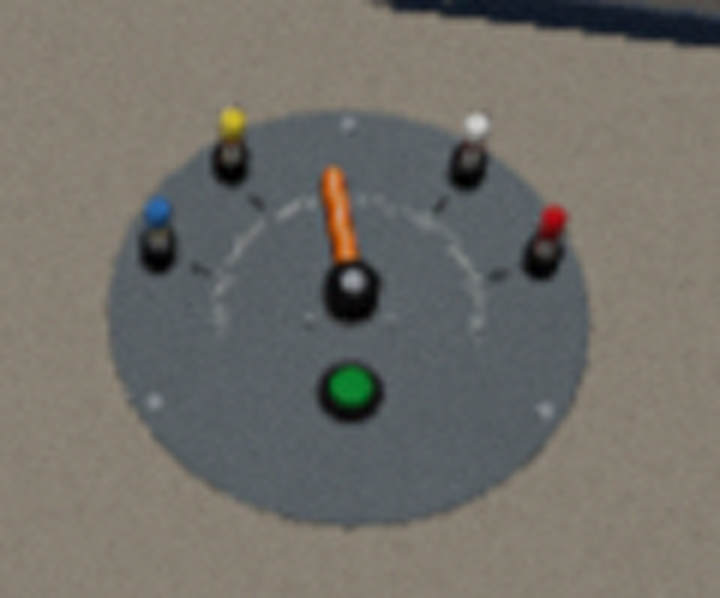

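The close-up confirms the blue cap is leftmost and the arm points just left of the fan's middle. My estimates are pivot ≈ (0.5045, -0.019), fan axis ≈ +0.03 rad, and arm at world angle ≈ 0.16. I'll move above it with the jaws closed.

Call:
send_rows(
  motion=[
    {"x": 2.7,"y": -2.1,"jaw": 0},
    {"x": 2.7,"y": -2.1,"jaw": 0},
    {"x": 2.7,"y": -2.1,"jaw": 0},
    {"x": 2.7,"y": -2.1,"jaw": 0},
    {"x": 2.7,"y": -2.1,"jaw": 0},
  ],
  grip_force=5,
)

```text
schema error: expected keys x, y, z, rx, ry, rz, jaw
```

Call:
send_rows(
  motion=[
    {"x": 2.7,"y": -2.1,"jaw": 0},
    {"x": 2.7,"y": -2.1,"jaw": 0},
    {"x": 2.7,"y": -2.1,"jaw": 0},
    {"x": 2.7,"y": -2.1,"jaw": 0},
    {"x": 2.7,"y": -2.1,"jaw": 0},
  ],
)

```text
schema error: expected keys x, y, z, rx, ry, rz, jaw
```

Call:
send_rows(
  motion=[
    {"x": 2.7,"y": -2.1,"jaw": 0},
    {"x": 2.7,"y": -2.1,"jaw": 0},
    {"x": 2.7,"y": -2.1,"jaw": 0},
    {"x": 2.7,"y": -2.1,"jaw": 0},
    {"x": 2.7,"y": -2.1,"jaw": 0},
  ],
)

```text
schema error: expected keys x, y, z, rx, ry, rz, jaw
```

Call:
send_rows(
  motion=[
    {"x": 2.0,"y": -2.1,"jaw": 0},
    {"x": 2.0,"y": -2.1,"jaw": 0},
    {"x": 2.0,"y": -2.1,"jaw": 0},
    {"x": 0,"y": 0,"jaw": 0},
    {"x": 0,"y": 0,"jaw": 0},
  ],
)

```text
schema error: expected keys x, y, z, rx, ry, rz, jaw
```

```bash
python3 - <<'E'
from h import *
st=get_state(); print(st["tool_pos"],st["eef_rot"],st["q"],st["contact_force"],st["opening"])
s=snapshot("wrist"); save(s,"w1"); np.save("w1.npy",s,allow_pickle=True); print(s["vertical_fov"],s["extrinsics"])
c=cents(s)
Z=dict(orange=.05,green=.025,blue=.085,yellow=.085,red=.085)
for k,v in c.items():
    for p,a in v:
        if a>60: print(k,p,a,onz(s,*p,Z[k])[:3].round(4))
E
```

```text
[ 0.16879393 -0.60121768  0.24900937] [ 9.90638064e-01  1.36512120e-01 -1.67943990e-04 -7.98919138e-04] [ 1.33082055  0.6898884  -0.19451434  1.56619508  0.15728468  0.90253051
 -0.21505311] [0.31474931 0.3132026  0.61461045] 1.0013630354311471
64.10865531477467 [[ 0.27127933  0.91669819  0.29338022  0.24453967]
 [-0.96249911  0.2589163   0.08098028 -0.58023621]
 [-0.00172644 -0.30434648  0.95255984  0.38388078]
 [ 0.          0.          0.          1.        ]]
```

View pics/w1.png

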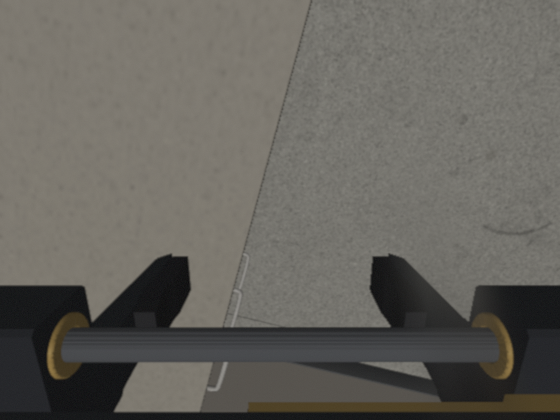

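The moves were refused because every row needs all the keys. The wrist picture shows only the bench edge and the open fingers.

Call:
send_rows(
  motion=[
    {"x": 2.7,"y": -2.1,"z": 0,"rx": 0,"ry": 0,"rz": 0,"jaw": 0},
    {"x": 2.7,"y": -2.1,"z": 0,"rx": 0,"ry": 0,"rz": 0,"jaw": 0},
    {"x": 2.7,"y": -2.1,"z": 0,"rx": 0,"ry": 0,"rz": 0,"jaw": 0},
    {"x": 2.7,"y": -2.1,"z": 0,"rx": 0,"ry": 0,"rz": 0,"jaw": 0},
    {"x": 2.7,"y": -2.1,"z": 0,"rx": 0,"ry": 0,"rz": 0,"jaw": 0},
  ],
  grip_force=5,
)

```text
clock: 0.65
tool_pos: [0.2712, -0.4629, 0.2496]
eef_rot: [0.991, 0.136, -0.0, -0.0]
contact_force: [1.4, 0.4, 0.1]
opening: 0.57
finger_force: 0.0
```

Call:
send_rows(
  motion=[
    {"x": 2.7,"y": -2.1,"z": 0,"rx": 0,"ry": 0,"rz": 0,"jaw": 0},
    {"x": 2.7,"y": -2.1,"z": 0,"rx": 0,"ry": 0,"rz": 0,"jaw": 0},
    {"x": 2.7,"y": -2.1,"z": 0,"rx": 0,"ry": 0,"rz": 0,"jaw": 0},
    {"x": 2.7,"y": -2.1,"z": 0,"rx": 0,"ry": 0,"rz": 0,"jaw": 0},
    {"x": 2.7,"y": -2.1,"z": 0,"rx": 0,"ry": 0,"rz": 0,"jaw": 0},
  ],
)

```text
clock: 1.15
tool_pos: [0.3728, -0.3253, 0.2496]
eef_rot: [0.991, 0.136, -0.0, -0.0]
contact_force: [0.8, 0.6, -0.3]
opening: 0.117
finger_force: 0.0
```

Call:
send_rows(
  motion=[
    {"x": 2.7,"y": -2.1,"z": 0,"rx": 0,"ry": 0,"rz": 0,"jaw": 0},
    {"x": 2.7,"y": -2.1,"z": 0,"rx": 0,"ry": 0,"rz": 0,"jaw": 0},
    {"x": 2.7,"y": -2.1,"z": 0,"rx": 0,"ry": 0,"rz": 0,"jaw": 0},
    {"x": 2.7,"y": -2.1,"z": 0,"rx": 0,"ry": 0,"rz": 0,"jaw": 0},
    {"x": 2.7,"y": -2.1,"z": 0,"rx": 0,"ry": 0,"rz": 0,"jaw": 0},
  ],
)

```text
clock: 1.65
tool_pos: [0.4743, -0.1877, 0.2496]
eef_rot: [0.991, 0.137, -0.0, -0.0]
contact_force: [0.4, -0.1, 0.1]
opening: 0.007
finger_force: 0.0
```

Call:
send_rows(
  motion=[
    {"x": 2.0,"y": -2.1,"z": 0,"rx": 0,"ry": 0,"rz": 0,"jaw": 0},
    {"x": 2.0,"y": -2.1,"z": 0,"rx": 0,"ry": 0,"rz": 0,"jaw": 0},
    {"x": 2.0,"y": -2.1,"z": 0,"rx": 0,"ry": 0,"rz": 0,"jaw": 0},
    {"x": 0,"y": 0,"z": 0,"rx": 0,"ry": 0,"rz": 0,"jaw": 0},
    {"x": 0,"y": 0,"z": 0,"rx": 0,"ry": 0,"rz": 0,"jaw": 0},
  ],
)

```text
clock: 2.15
tool_pos: [0.5143, -0.1117, 0.2495]
eef_rot: [0.991, 0.137, -0.0, 0.0]
contact_force: [0.3, -0.0, 0.3]
opening: 0.01
finger_force: 0.0
```

```bash
python3 - <<'E'
from h import *
st=get_state(); print(st["tool_pos"],st["eef_rot"],st["q"],st["contact_force"],st["opening"])
s=snapshot("wrist"); save(s,"w2"); np.save("w2.npy",s,allow_pickle=True); print(s["extrinsics"][:3,3])
c=cents(s)
Z=dict(orange=.05,green=.025,blue=.085,yellow=.085,red=.085)
for k,v in c.items():
    for p,a in v:
        if a>60: print(k,p,a,onz(s,*p,Z[k])[:3].round(4))
E
```

```text
[ 0.51434131 -0.11171372  0.24948927] [ 9.90540915e-01  1.37217209e-01 -3.59129084e-04  7.15308961e-05] [ 0.20910182  0.55926281 -0.13190726  1.86382439  0.10578464  0.72587085
 -1.27768005] [ 0.33617617 -0.04885152  0.25504272] 0.009780412377515911
[ 0.59005745 -0.09040345  0.38430792]
orange (np.float64(196.2), np.float64(109.9)) 445 [ 0.5616 -0.0154  0.05  ]
orange (np.float64(187.2), np.float64(111.5)) 259 [ 0.5578 -0.0074  0.05  ]
green (np.float64(187.2), np.float64(223.2)) 511 [ 0.4349 -0.0246  0.025 ]
blue (np.float64(38.6), np.float64(100.9)) 527 [0.5353 0.107  0.085 ]
blue (np.float64(536.7), np.float64(158.5)) 448 [ 0.6066 -0.3242  0.085 ]
red (np.float64(329.8), np.float64(170.4)) 352 [ 0.546  -0.1498  0.085 ]
```

View pics/w2.png

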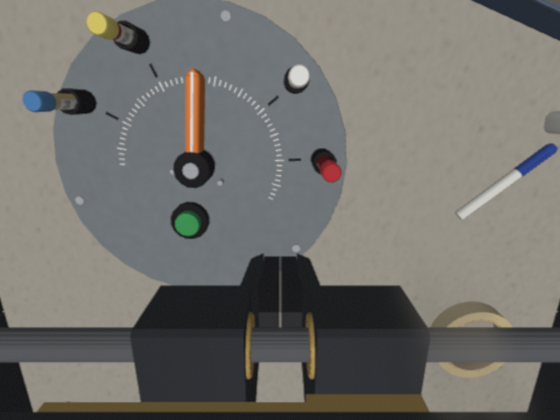

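The wrist view shows the hub cap at (191,171), the arm tip at (194,70), the blue cap at (38,101), the red cap at (330,171) and the key at (187,223).

```bash
python3 - <<'E'
from h import *
s=np.load("w2.npy",allow_pickle=True).item()
hub=onz(s,190.5,171.5,.057);tip=onz(s,194.5,71,.05);base=onz(s,194.5,150,.052)
B=onz(s,34,100.5,.09);R=onz(s,333,174,.09);Y=onz(s,97,22,.09);W=onz(s,298,74,.09);G=onz(s,187,224,.025)
for n,p in zip("hub tip base B R Y W G".split(),(hub,tip,base,B,R,Y,W,G)): print(n,p.round(4),np.hypot(*(p-hub)[:2]).round(4),np.arctan2(*(p-hub)[1::-1]).round(3))
E
```

```text
hub [ 0.5032 -0.0232  0.057 ] 0.0 0.0
tip [ 0.595 -0.007  0.05 ] 0.0932 0.175
base [ 0.5241 -0.0218  0.052 ] 0.0209 0.067
B [0.5355 0.1074 0.09  ] 0.1345 1.329
R [ 0.5444 -0.1526  0.09  ] 0.1358 -1.263
Y [0.6086 0.0634 0.09  ] 0.1363 0.688
W [ 0.6152 -0.0987  0.09  ] 0.135 -0.593
G [ 0.4339 -0.0246  0.025 ] 0.0693 -3.122
```

Call:
send_rows(
  motion=[
    {"x": 1.6,"y": -0.8,"z": 0,"rx": 0,"ry": 0,"rz": 0,"jaw": 0},
    {"x": 1.6,"y": -0.8,"z": 0,"rx": 0,"ry": 0,"rz": 0,"jaw": 0},
    {"x": 1.6,"y": -0.8,"z": 0,"rx": 0,"ry": 0,"rz": 0,"jaw": 0},
    {"x": 1.6,"y": -0.8,"z": 0,"rx": 0,"ry": 0,"rz": 0,"jaw": 0},
    {"x": 1.6,"y": -0.8,"z": 0,"rx": 0,"ry": 0,"rz": 0.095,"jaw": 0},
  ],
)

```text
clock: 2.7
tool_pos: [0.5805, -0.0537, 0.2496]
eef_rot: [0.996, 0.087, -0.0, 0.0]
contact_force: [-0.5, -0.4, 0.3]
opening: 0.008
finger_force: 0.0
```

Call:
send_rows(
  motion=[
    {"x": 0,"y": 0,"z": 3,"rx": 0,"ry": 0,"rz": 0,"jaw": 0},
    {"x": 0,"y": 0,"z": 3,"rx": 0,"ry": 0,"rz": 0,"jaw": 0},
    {"x": 0,"y": 0,"z": 3,"rx": 0,"ry": 0,"rz": 0,"jaw": 0},
    {"x": 0,"y": 0,"z": 3,"rx": 0,"ry": 0,"rz": 0,"jaw": 0},
    {"x": 0,"y": 0,"z": 2,"rx": 0,"ry": 0,"rz": 0,"jaw": 0},
  ],
)

```text
clock: 3.2
tool_pos: [0.5791, -0.0541, 0.1077]
eef_rot: [0.996, 0.088, -0.002, 0.0]
contact_force: [-0.5, 0.3, 0.0]
opening: 0.005
finger_force: 0.0
```

```bash
python3 - <<'E'
from h import *
st=get_state(); print(st["tool_pos"],st["eef_rot"],st["q"],st["contact_force"])
s=snapshot("wrist"); save(s,"w3"); np.save("w3.npy",s,allow_pickle=True)
E
```

```text
[ 0.57910249 -0.05407182  0.10768877] [ 9.96117594e-01  8.80176829e-02 -1.55878888e-03  4.44453604e-04] [ 0.05287315  0.83184606 -0.06875525  1.81120038  0.1075668   0.50519885
 -1.48237657] [-0.54826019  0.32660076  0.03005384]
```

View pics/w3.png

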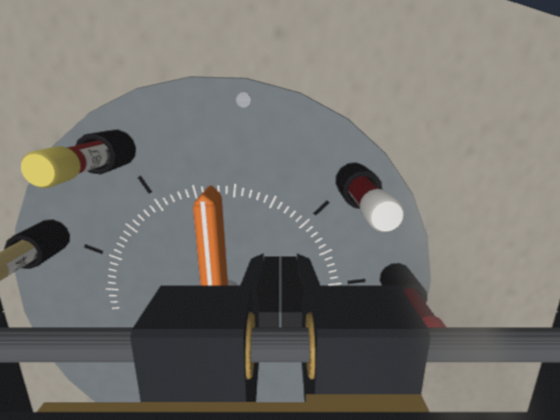

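The wrist view shows the closed fingers just right (clockwise) of the arm and nothing in the way. I'll descend and make contact.

Call:
send_rows(
  motion=[
    {"x": 0,"y": 0,"z": 1.4,"rx": 0,"ry": 0,"rz": 0,"jaw": 0},
    {"x": 0,"y": 0,"z": 1.4,"rx": 0,"ry": 0,"rz": 0,"jaw": 0},
    {"x": 0,"y": 0,"z": 1.4,"rx": 0,"ry": 0,"rz": 0,"jaw": 0},
    {"x": 0,"y": 0,"z": 1.0,"rx": 0,"ry": 0,"rz": 0,"jaw": 0},
    {"x": 0,"y": 0,"z": 0,"rx": 0,"ry": 0,"rz": 0,"jaw": 0},
  ],
)

```text
clock: 3.75
tool_pos: [0.5798, -0.0519, 0.0564]
eef_rot: [0.996, 0.089, -0.001, -0.0]
contact_force: [-0.2, -0.4, 0.1]
opening: 0.007
finger_force: 0.0
```

Call:
send_rows(
  motion=[
    {"x": 0,"y": -0.4,"z": 0,"rx": 0,"ry": 0,"rz": 0,"jaw": 0},
    {"x": 0,"y": -0.4,"z": 0,"rx": 0,"ry": 0,"rz": 0,"jaw": 0},
    {"x": 0,"y": -0.4,"z": 0,"rx": 0,"ry": 0,"rz": 0,"jaw": 0},
    {"x": 0,"y": -0.4,"z": 0,"rx": 0,"ry": 0,"rz": 0,"jaw": 0},
    {"x": 0,"y": -0.4,"z": 0,"rx": 0,"ry": 0,"rz": 0,"jaw": 0},
  ],
)

```text
clock: 4.25
tool_pos: [0.5772, -0.0317, 0.058]
eef_rot: [0.996, 0.089, 0.0, 0.0]
contact_force: [0.4, 0.0, -0.1]
opening: 0.007
finger_force: 0.0
```

Call:
send_rows(
  motion=[
    {"x": 0.11,"y": -0.35,"z": 0,"rx": 0,"ry": 0,"rz": -0.05,"jaw": 0},
    {"x": 0.11,"y": -0.35,"z": 0,"rx": 0,"ry": 0,"rz": -0.05,"jaw": 0},
    {"x": 0.11,"y": -0.35,"z": 0,"rx": 0,"ry": 0,"rz": -0.05,"jaw": 0},
    {"x": 0.11,"y": -0.35,"z": 0,"rx": 0,"ry": 0,"rz": -0.05,"jaw": 0},
    {"x": 0.11,"y": -0.35,"z": 0,"rx": 0,"ry": 0,"rz": -0.05,"jaw": 0},
  ],
)

```text
clock: 4.75
tool_pos: [0.5776, -0.0141, 0.0577]
eef_rot: [0.977, 0.215, -0.0, 0.0]
contact_force: [-0.7, -2.2, 1.2]
opening: 0.004
finger_force: 0.9
```

```bash
cat >> h.py <<'E'
PIV=np.array([.5035,-.0225])
def rep():
    st=get_state(); q=st["eef_rot"]; th=2*np.arctan2(q[1],q[0]); d=np.array(st["tool_pos"])[:2]-PIV
    print("toolx ang",th,"a",d@[np.cos(th),np.sin(th)],"b",d@[np.sin(th),-np.cos(th)],"z",st["tool_pos"][2],"F",st["contact_force"],"t",st["clock"],"q",st["q"])
E
python3 - <<'E'
from h import *
rep()
s=snapshot("wrist"); save(s,"w4"); np.save("w4.npy",s,allow_pickle=True)
E
```

```text
toolx ang 0.43264778656661956 a 0.07076368849657817 b 0.02339834266694725 z 0.057728429990233185 F [-0.71065134 -2.2082864   1.20013071] t 4.75 q [ 0.00267643  0.91101356 -0.10092438  1.83854751  0.20581898  0.40222346
 -1.38727304]
```

View pics/w4.png

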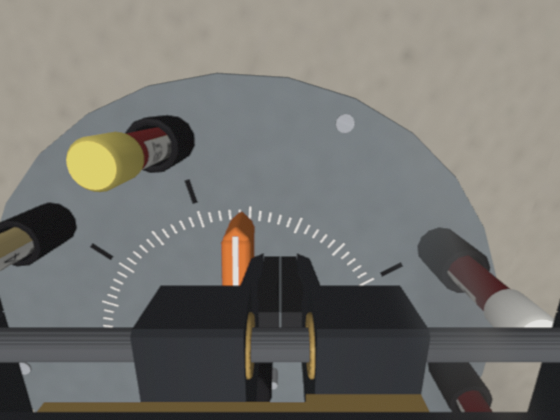

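The finger is touching the arm with about 2 N and they turn together. I'll carry on round the arc, lowering slightly for more overlap.

Call:
send_rows(
  motion=[
    {"x": 0.11,"y": -0.35,"z": 0.1,"rx": 0,"ry": 0,"rz": -0.05,"jaw": 0},
    {"x": 0.11,"y": -0.35,"z": 0.1,"rx": 0,"ry": 0,"rz": -0.05,"jaw": 0},
    {"x": 0.11,"y": -0.35,"z": 0.1,"rx": 0,"ry": 0,"rz": -0.05,"jaw": 0},
    {"x": 0.11,"y": -0.35,"z": 0.1,"rx": 0,"ry": 0,"rz": -0.05,"jaw": 0},
    {"x": 0.11,"y": -0.35,"z": 0,"rx": 0,"ry": 0,"rz": -0.05,"jaw": 0},
  ],
)

```text
clock: 5.3
tool_pos: [0.5738, 0.0045, 0.0537]
eef_rot: [0.942, 0.335, 0.0, -0.0]
contact_force: [1.2, -0.9, 1.9]
opening: 0.008
finger_force: 0.9
```

Call:
send_rows(
  motion=[
    {"x": 0.11,"y": -0.35,"z": 0,"rx": 0,"ry": 0,"rz": -0.05,"jaw": 0},
    {"x": 0.11,"y": -0.35,"z": 0,"rx": 0,"ry": 0,"rz": -0.05,"jaw": 0},
    {"x": 0.11,"y": -0.35,"z": 0,"rx": 0,"ry": 0,"rz": -0.05,"jaw": 0},
    {"x": 0.11,"y": -0.35,"z": 0,"rx": 0,"ry": 0,"rz": -0.05,"jaw": 0},
    {"x": 0.11,"y": -0.35,"z": 0,"rx": 0,"ry": 0,"rz": -0.05,"jaw": 0},
  ],
)

```text
clock: 5.8
tool_pos: [0.5652, 0.0206, 0.0537]
eef_rot: [0.893, 0.45, 0.0, -0.0]
contact_force: [2.2, -0.5, -0.0]
opening: 0.002
finger_force: 0.9
```

```bash
python3 - <<'E'
from h import *
rep()
E
```

```text
toolx ang 0.9330861530164688 a 0.07136083139915247 b 0.023896962352869533 z 0.053734817433312744 F [ 2.16629296 -0.51855023 -0.04678736] t 5.8 q [-0.00716506  0.91273194 -0.18956224  1.87408681  0.40092601  0.39138541
 -1.13506359]
```

Call:
send_rows(
  motion=[
    {"x": 0.11,"y": -0.35,"z": 0,"rx": 0,"ry": 0,"rz": -0.05,"jaw": 0},
    {"x": 0.11,"y": -0.35,"z": 0,"rx": 0,"ry": 0,"rz": -0.05,"jaw": 0},
    {"x": 0.11,"y": -0.35,"z": 0,"rx": 0,"ry": 0,"rz": -0.05,"jaw": 0},
    {"x": 0.11,"y": -0.35,"z": 0,"rx": 0,"ry": 0,"rz": -0.05,"jaw": 0},
    {"x": 0.11,"y": -0.35,"z": 0,"rx": 0,"ry": 0,"rz": -0.05,"jaw": 0},
  ],
)

```text
clock: 6.3
tool_pos: [0.5529, 0.0342, 0.0537]
eef_rot: [0.83, 0.558, 0.0, -0.0]
contact_force: [2.5, -0.5, -0.5]
opening: 0.002
finger_force: 0.9
```

Call:
send_rows(
  motion=[
    {"x": 0.06,"y": -0.18,"z": 0,"rx": 0,"ry": 0,"rz": -0.025,"jaw": 0},
    {"x": 0.06,"y": -0.18,"z": 0,"rx": 0,"ry": 0,"rz": -0.025,"jaw": 0},
    {"x": 0.06,"y": -0.18,"z": 0,"rx": 0,"ry": 0,"rz": -0.025,"jaw": 0},
    {"x": 0.06,"y": -0.18,"z": 0,"rx": 0,"ry": 0,"rz": -0.025,"jaw": 0},
    {"x": 0,"y": 0,"z": 0,"rx": 0,"ry": 0,"rz": 0,"jaw": 0},
  ],
)

```text
clock: 6.8
tool_pos: [0.5467, 0.0388, 0.0537]
eef_rot: [0.802, 0.597, -0.0, -0.0]
contact_force: [2.1, 0.3, 0.4]
opening: 0.004
finger_force: 0.4
```

```bash
python3 - <<'E'
from h import *
rep()
s=snapshot("wrist"); save(s,"w5"); np.save("w5.npy",s,allow_pickle=True)
E
```

```text
toolx ang 1.2799586156164882 a 0.07109968823269568 b 0.023855078767755028 z 0.05367399009000613 F [2.05218173 0.26844035 0.38323239] t 6.8 q [-0.0115678   0.90570924 -0.24240397  1.92448494  0.54012155  0.37595492
 -0.96268927]
```

View pics/w5.png

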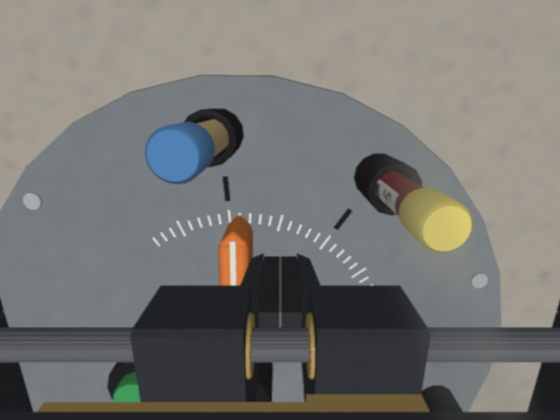

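The wrist view shows the arm tip at (240,217), slightly right of the blue tube. Its collar is at (213,137) and its tick at (227,188).

```bash
python3 - <<'E'
from h import *
s=np.load("w5.npy",allow_pickle=True).item()
for n,u,v,z in(("collar",214,136,.042),("cap",180,153,.091),("tick1",226,178,.01),("tick2",228,199,.01),("yel cap",441,219,.091),("tip top",237,235,.052),("armL",219,283,.052),("armR",248,256,.052),("armL2",220,247,.052),("armR2",251,240,.052)):
    p=onz(s,u,v,z); d=p[:2]-PIV; print(n,p.round(4),np.hypot(*d).round(4),np.arctan2(d[1],d[0]).round(3), "b",(d@[np.sin(1.28),-np.cos(1.28)]).round(4))
E
```

```text
collar [0.5381 0.1092 0.042 ] 0.1362 1.314 b -0.0047
cap [0.5373 0.1092 0.091 ] 0.1359 1.319 b -0.0053
tick1 [0.5298 0.0852 0.01  ] 0.1109 1.331 b -0.0056
tick2 [0.527  0.0737 0.01  ] 0.0991 1.332 b -0.0051
yel cap [0.6069 0.0673 0.091 ] 0.1369 0.715 b 0.0733
tip top [0.5352 0.0666 0.052 ] 0.0946 1.229 b 0.0049
armL [0.5196 0.0465 0.052 ] 0.0709 1.341 b -0.0043
armR [0.5367 0.0557 0.052 ] 0.0849 1.169 b 0.0094
armL2 [0.5262 0.0634 0.052 ] 0.0888 1.313 b -0.0029
armR2 [0.5404 0.0626 0.052 ] 0.0928 1.162 b 0.0109
```

Call:
send_rows(
  motion=[
    {"x": 0.06,"y": -0.18,"z": 0,"rx": 0,"ry": 0,"rz": -0.025,"jaw": 0},
    {"x": 0.06,"y": -0.18,"z": 0,"rx": 0,"ry": 0,"rz": -0.025,"jaw": 0},
    {"x": 0.03,"y": -0.09,"z": 0,"rx": 0,"ry": 0,"rz": -0.01,"jaw": 0},
    {"x": 0,"y": 0,"z": 0,"rx": 0,"ry": 0,"rz": 0,"jaw": 0},
    {"x": 0,"y": 0,"z": 0,"rx": 0,"ry": 0,"rz": 0,"jaw": 0},
  ],
)

```text
clock: 7.35
tool_pos: [0.5428, 0.0411, 0.0536]
eef_rot: [0.784, 0.62, -0.0, -0.0]
contact_force: [0.8, -0.2, -0.4]
opening: 0.004
finger_force: 0.4
```

Call:
send_rows(
  motion=[
    {"x": 0,"y": 0.4,"z": 0,"rx": 0,"ry": 0,"rz": 0,"jaw": 0},
    {"x": 0,"y": 1.5,"z": 0,"rx": 0,"ry": 0,"rz": 0,"jaw": 0},
    {"x": 0,"y": 0,"z": -4,"rx": 0,"ry": 0,"rz": 0,"jaw": 0},
    {"x": -3,"y": 0,"z": -4,"rx": 0,"ry": 0,"rz": 0,"jaw": 0},
    {"x": -3,"y": 0,"z": -4,"rx": 0,"ry": 0,"rz": 0,"jaw": 0},
  ],
)

```text
clock: 7.85
tool_pos: [0.5473, -0.0213, 0.1746]
eef_rot: [0.783, 0.621, -0.0, -0.001]
contact_force: [0.5, -1.4, 0.4]
opening: 0.007
finger_force: 0.0
```

Call:
send_rows(
  motion=[
    {"x": -3,"y": 0,"z": 0,"rx": 0,"ry": 0,"rz": 0,"jaw": 0},
    {"x": -3,"y": 0,"z": 0,"rx": 0,"ry": 0,"rz": 0,"jaw": 0},
    {"x": -3,"y": 0,"z": 0,"rx": 0,"ry": 0,"rz": 0,"jaw": 0},
    {"x": 0,"y": 0,"z": 0,"rx": 0,"ry": 0,"rz": 0,"jaw": 0},
    {"x": 0,"y": 0,"z": 0,"rx": 0,"ry": 0,"rz": 0,"jaw": 0},
  ],
)

```text
clock: 8.35
tool_pos: [0.5269, -0.1096, 0.1736]
eef_rot: [0.785, 0.62, -0.0, -0.0]
contact_force: [0.1, 1.9, 0.4]
opening: 0.003
finger_force: 0.0
```

```bash
python3 - <<'E'
from h import *
rep()
s=snapshot("wrist"); save(s,"w6"); np.save("w6.npy",s,allow_pickle=True)
E
```

```text
toolx ang 1.3371261602815607 a -0.0792798307279819 b 0.04290515474205156 z 0.17363744183196467 F [0.08862988 1.85906794 0.41956673] t 8.35 q [ 0.38329807  0.71383063 -0.43854531  1.8939778   0.48359169  0.64030392
 -0.58980596]
```

View pics/w6.png

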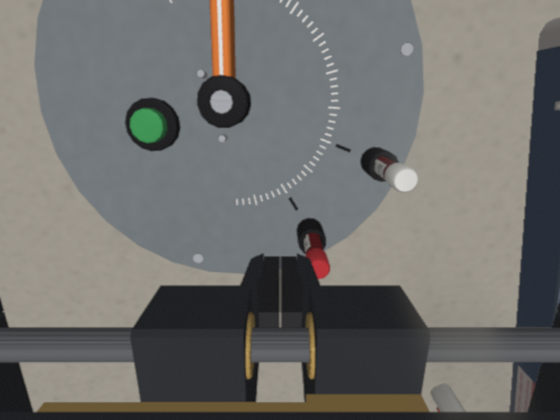

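This view shows the hub cap at (221,102), the key at (147,124) and the arm leaving upward. The blue tube is out of frame, so I'll rise and move forward.

Call:
send_rows(
  motion=[
    {"x": 1,"y": 0,"z": -3,"rx": 0,"ry": 0,"rz": 0,"jaw": 0},
    {"x": 1,"y": 0,"z": -3,"rx": 0,"ry": 0,"rz": 0,"jaw": 0},
    {"x": 1,"y": 0,"z": -3,"rx": 0,"ry": 0,"rz": 0,"jaw": 0},
    {"x": 0,"y": 0,"z": 0,"rx": 0,"ry": 0,"rz": 0,"jaw": 0},
    {"x": 0,"y": 0,"z": 0,"rx": 0,"ry": 0,"rz": 0,"jaw": 0},
  ],
)

```text
clock: 8.9
tool_pos: [0.5344, -0.0783, 0.264]
eef_rot: [0.783, 0.622, 0.0, 0.0]
contact_force: [-0.2, -0.3, 0.6]
opening: 0.004
finger_force: 0.0
```

```bash
python3 - <<'E'
from h import *
rep()
s=np.load("w6.npy",allow_pickle=True).item(); print("w6 hub",onz(s,221.5,102,.057),"key",[onz(s,147,124.5,z).round(4) for z in (.02,.03)])
s=snapshot("wrist"); save(s,"w7"); np.save("w7.npy",s,allow_pickle=True)
c=cents(s)
for k,v in c.items():
    for p,a in v:
        if a>60: print(k,p,a)
hsv=cv2.cvtColor(s["img"],cv2.COLOR_RGB2HSV); m=cv2.inRange(hsv,(3,100,90),(17,255,255))
for v in range(0,200,8):
    u=np.where(m[v,100:350])[0]
    if len(u)>4: print(v,u.min()+100,u.max()+100)
E
```

```text
toolx ang 1.3416594706534357 a -0.04735988227550193 b 0.0427622069451085 z 0.2639738221701421 F [-0.19380814 -0.29378107  0.59027148] t 8.9 q [ 0.37739961  0.59396757 -0.51789709  1.79634514  0.37748056  0.84998582
 -0.5485621 ]
w6 hub [ 0.50426821 -0.02286832  0.057     ] key [array([ 0.4326, -0.0242,  0.02  ]), array([ 0.4365, -0.0245,  0.03  ])]
orange (np.float64(238.0), np.float64(75.5)) 714
green (np.float64(181.6), np.float64(149.4)) 547
red (np.float64(306.1), np.float64(249.6)) 235
40 230 244
48 231 246
56 231 246
64 231 246
72 231 246
80 231 246
88 231 246
96 231 246
104 232 246
112 232 246
```

View pics/w7.png

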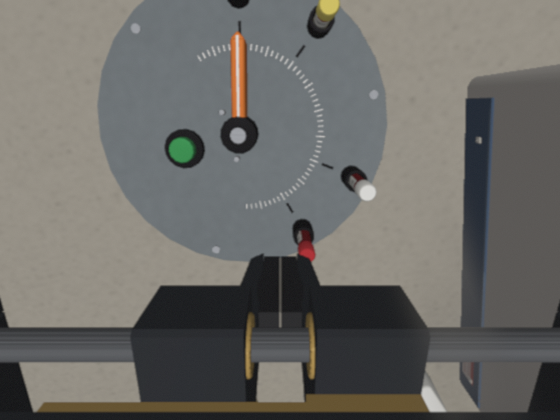

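The arm tip at (238,33) lines up with the blue socket's tick at (239.5,27), with the hub at (238,135). I'll check the angles and work out the shift to the key.

```bash
python3 - <<'E'
from h import *
s=np.load("w7.npy",allow_pickle=True).item()
h=onz(s,238,135.5,.057)[:2]
for n,u,v,z in(("arm far",238.5,48,.052),("arm mid",238.5,80,.052),("tip",238,33,.048),("tick",239.5,27,.01),("key",181.6,149.4,.028),("key",181.6,149.4,.022),("ticky",300.5,50.5,.01),("tickw",328,166,.01),("tickr",290,208,.01)):
    p=onz(s,u,v,z); d=p[:2]-h; print(n,p.round(4),np.hypot(*d).round(4),np.arctan2(d[1],d[0]).round(3))
print(h)
# black collar rows near top
g=cv2.cvtColor(s["img"],cv2.COLOR_RGB2GRAY)
for v in (0,3,6): u=np.where(g[v,215:262]<50)[0]+215; print(v,u.min() if len(u) else None,u.max() if len(u) else None)
E
```

```text
arm far [0.5253 0.0549 0.052 ] 0.0803 1.306
arm mid [0.5179 0.0277 0.052 ] 0.0522 1.307
tip [0.5279 0.068  0.048 ] 0.0937 1.316
tick [0.5283 0.0806 0.01  ] 0.106 1.342
key [ 0.436  -0.0248  0.028 ] 0.0683 -3.109
key [ 0.4341 -0.0252  0.022 ] 0.0702 -3.105
ticky [0.5853 0.0446 0.01  ] 0.1053 0.693
tickw [ 0.591  -0.0831  0.01  ] 0.1057 -0.609
tickr [ 0.5365 -0.1232  0.01  ] 0.1056 -1.26
[ 0.50427492 -0.02264781]
0 228 248
3 231 247
6 234 243
```

The arm is at ≈1.31 rad and the blue socket at ≈1.34, so it is off by about 4 mm at the tube against 10 mm allowed. Next I'll press the key with one fingertip (jaw at 5 cm). First the tool turns back so its y lies along world y.

Call:
send_rows(
  motion=[
    {"x": 0,"y": 0,"z": 0,"rx": 0,"ry": 0,"rz": 0.13,"jaw": 5},
    {"x": 0,"y": 0,"z": 0,"rx": 0,"ry": 0,"rz": 0.13,"jaw": 5},
    {"x": 0,"y": 0,"z": 0,"rx": 0,"ry": 0,"rz": 0.13,"jaw": 5},
    {"x": 0,"y": 0,"z": 0,"rx": 0,"ry": 0,"rz": 0.13,"jaw": 5},
    {"x": 0,"y": 0,"z": 0,"rx": 0,"ry": 0,"rz": 0.13,"jaw": 5},
  ],
)

```text
clock: 9.45
tool_pos: [0.533, -0.0801, 0.262]
eef_rot: [0.942, 0.335, -0.002, -0.001]
contact_force: [-0.3, -0.6, -0.4]
opening: 0.438
finger_force: 0.0
```

Call:
send_rows(
  motion=[
    {"x": 0,"y": 0,"z": 0,"rx": 0,"ry": 0,"rz": 0.13,"jaw": 5},
    {"x": 0,"y": 0,"z": 0,"rx": 0,"ry": 0,"rz": 0.13,"jaw": 5},
    {"x": 0,"y": 0,"z": 0,"rx": 0,"ry": 0,"rz": 0.13,"jaw": 5},
    {"x": 0,"y": 0,"z": 0,"rx": 0,"ry": 0,"rz": 0.13,"jaw": 5},
    {"x": 0,"y": 0,"z": 0,"rx": 0,"ry": 0,"rz": 0.13,"jaw": 5},
  ],
)

```text
clock: 9.95
tool_pos: [0.533, -0.08, 0.2621]
eef_rot: [1.0, 0.017, -0.002, 0.0]
contact_force: [0.2, 0.7, 0.0]
opening: 0.567
finger_force: 0.0
```

Call:
send_rows(
  motion=[
    {"x": -2,"y": -1.7,"z": 0,"rx": 0,"ry": 0,"rz": 0,"jaw": 5},
    {"x": -2,"y": -1.7,"z": 0,"rx": 0,"ry": 0,"rz": 0,"jaw": 5},
    {"x": -2,"y": -1.7,"z": 0,"rx": 0,"ry": 0,"rz": 0,"jaw": 5},
    {"x": -2,"y": -1.7,"z": 0,"rx": 0,"ry": 0,"rz": 0,"jaw": 5},
    {"x": -2,"y": -1.7,"z": 0,"rx": 0,"ry": 0,"rz": 0,"jaw": 5},
  ],
)

```text
clock: 10.45
tool_pos: [0.429, 0.0014, 0.2625]
eef_rot: [1.0, 0.019, -0.002, 0.0]
contact_force: [0.4, 0.2, 1.0]
opening: 0.563
finger_force: 0.0
```

Call:
send_rows(
  motion=[
    {"x": 0,"y": 0,"z": 4,"rx": 0,"ry": 0,"rz": 0,"jaw": 5},
    {"x": 0,"y": 0,"z": 4,"rx": 0,"ry": 0,"rz": 0,"jaw": 5},
    {"x": 0,"y": 0,"z": 4,"rx": 0,"ry": 0,"rz": 0,"jaw": 5},
    {"x": 0,"y": 0,"z": 4,"rx": 0,"ry": 0,"rz": 0,"jaw": 5},
    {"x": 0,"y": 0,"z": 0,"rx": 0,"ry": 0,"rz": 0,"jaw": 5},
  ],
)

```text
clock: 10.95
tool_pos: [0.4269, 0.001, 0.0988]
eef_rot: [1.0, 0.02, -0.006, 0.001]
contact_force: [-1.0, -0.4, 0.5]
opening: 0.569
finger_force: 0.0
```

```bash
python3 - <<'E'
from h import *
st=get_state(); q=st["eef_rot"]; th=2*np.arctan2(q[1],q[0]); p=np.array(st["tool_pos"]); rep()
d=np.array([.4363,-.0254])-p[:2]; X=np.array([np.cos(th),np.sin(th)]);Y=np.array([np.sin(th),-np.cos(th)])
print(p,st["opening"]*8.81,"shift cm x",100*d@X,"y",100*d@Y-(st["opening"]*4.405+.7))
E
```

```text
toolx ang 0.039860837547617815 a -0.07564608397466768 b -0.026496917709884292 z 0.09878112614822368 F [-0.97892153 -0.43523126  0.52076253] t 10.95 q [-0.08854627  0.75656971 -0.03568077  2.26320612  0.18305261  0.13716251
 -1.82711995]
[0.42685809 0.00096135 0.09878113] 5.016255221889123 shift cm x 0.8383897668584794 y -0.5364600974689644
```

Call:
send_rows(
  motion=[
    {"x": 0.4,"y": -0.25,"z": 0,"rx": 0,"ry": 0,"rz": 0,"jaw": 5},
    {"x": 0.4,"y": -0.25,"z": 0,"rx": 0,"ry": 0,"rz": 0,"jaw": 5},
    {"x": 0,"y": 0,"z": 2,"rx": 0,"ry": 0,"rz": 0,"jaw": 5},
    {"x": 0,"y": 0,"z": 2,"rx": 0,"ry": 0,"rz": 0,"jaw": 5},
    {"x": 0,"y": 0,"z": 0,"rx": 0,"ry": 0,"rz": 0,"jaw": 5},
  ],
)

```text
clock: 11.45
tool_pos: [0.4397, 0.0068, 0.0644]
eef_rot: [1.0, 0.02, 0.001, -0.0]
contact_force: [-0.9, -0.0, 0.2]
opening: 0.568
finger_force: 0.0
```

```bash
cat > k.py <<'E'
from h import *
st=get_state(); q=st["eef_rot"]; th=2*np.arctan2(q[1],q[0]); p=np.array(st["tool_pos"]); rep()
d=np.array([.4363,-.0254])-p[:2]; X=np.array([np.cos(th),np.sin(th)]);Y=np.array([np.sin(th),-np.cos(th)])
print(p,q,"shift cm x",100*d@X,"y",100*d@Y-3.2)
E
python3 k.py
```

```text
toolx ang 0.039054511936668965 a -0.06258983497391399 b -0.03181207248561917 z 0.06437383135099976 F [-0.91133651 -0.04745278  0.17409335] t 11.45 q [-0.11223777  0.83749832 -0.01326412  2.25120289  0.18890411  0.05195317
 -1.84149444]
[0.4397158  0.00684402 0.06437383] [ 9.99808895e-01  1.95260061e-02  9.42127410e-04 -1.47828584e-04] shift cm x -0.46721522705245727 y 0.008606505664207287
```

Joint 6 is near its lower limit, so I'll tilt the tips slightly toward the base to free it.

Call:
send_rows(
  motion=[
    {"x": 0,"y": 0,"z": -0.5,"rx": 0,"ry": -0.04,"rz": 0,"jaw": 5},
    {"x": 0,"y": 0,"z": 0,"rx": 0,"ry": -0.04,"rz": 0,"jaw": 5},
    {"x": 0,"y": 0,"z": 0,"rx": 0,"ry": -0.04,"rz": 0,"jaw": 5},
    {"x": 0,"y": 0,"z": 0,"rx": 0,"ry": -0.04,"rz": 0,"jaw": 5},
    {"x": 0,"y": 0,"z": 0,"rx": 0,"ry": 0,"rz": 0,"jaw": 5},
  ],
)

```text
clock: 11.95
tool_pos: [0.4414, 0.0066, 0.0707]
eef_rot: [0.997, 0.019, -0.077, 0.001]
contact_force: [0.5, 0.3, -0.2]
opening: 0.567
finger_force: 0.0
```

```bash
cat > k.py <<'E'
from h import *
from scipy.spatial.transform import Rotation as R
st=get_state(); M=R.from_quat(st["eef_rot"]).as_matrix(); p=np.array(st["tool_pos"])
tip=p+M@[0,.032,.011]
print("tcp",p,"\n",M.round(3),"\ntip",tip,"q6",st["q"][5],"F",st["contact_force"],"t",st["clock"])
print("tool shift cm to tip over key at z .040:",100*M.T@(np.array([.435,-.0254,.040])-tip), "down dir",M.T@[0,0,-1])
E
python3 k.py
```

```text
tcp [0.44141761 0.00662992 0.07074551] 
 [[ 0.987  0.038 -0.154]
 [ 0.038 -0.999 -0.005]
 [-0.154 -0.001 -0.988]] 
tip [ 0.44094382 -0.02540464  0.05985685] q6 0.3584948818185034 F [ 0.49056338  0.30875967 -0.17085208] t 11.95
tool shift cm to tip over key at z .040: [-0.28143864 -0.02185807  2.05342375] down dir [1.53813757e-01 6.11384918e-04 9.88099668e-01]
```

Call:
send_rows(
  motion=[
    {"x": -0.28,"y": 0,"z": 0,"rx": 0,"ry": 0,"rz": 0,"jaw": 5},
    {"x": 0,"y": 0,"z": 0.7,"rx": 0,"ry": 0,"rz": 0,"jaw": 5},
    {"x": 0,"y": 0,"z": 0.7,"rx": 0,"ry": 0,"rz": 0,"jaw": 5},
    {"x": 0,"y": 0,"z": 0.6,"rx": 0,"ry": 0,"rz": 0,"jaw": 5},
    {"x": 0,"y": 0,"z": 0,"rx": 0,"ry": 0,"rz": 0,"jaw": 5},
  ],
)

```text
clock: 12.45
tool_pos: [0.4318, 0.0063, 0.0485]
eef_rot: [0.997, 0.02, -0.081, 0.002]
contact_force: [0.5, 0.3, -0.6]
opening: 0.57
finger_force: 0.0
```

```bash
python3 k.py
```

```text
tcp [0.43175987 0.00625123 0.04847533] 
 [[ 0.986  0.039 -0.161]
 [ 0.039 -0.999 -0.007]
 [-0.162  0.    -0.987]] 
tip [ 0.43123855 -0.02579689  0.03762884] q6 0.2966105954143849 F [ 0.47796423  0.30826459 -0.56605847] t 12.45
tool shift cm to tip over key at z .040: [ 0.33415874 -0.02485332 -0.2949656 ] down dir [ 1.61509770e-01 -2.83967740e-04  9.86871072e-01]
```

Call:
send_rows(
  motion=[
    {"x": 0.03,"y": 0,"z": 0.2,"rx": 0,"ry": 0,"rz": 0,"jaw": 5},
    {"x": 0.03,"y": 0,"z": 0.2,"rx": 0,"ry": 0,"rz": 0,"jaw": 5},
    {"x": 0.03,"y": 0,"z": 0.2,"rx": 0,"ry": 0,"rz": 0,"jaw": 5},
    {"x": 0,"y": 0,"z": 0,"rx": 0,"ry": 0,"rz": 0,"jaw": 5},
    {"x": 0,"y": 0,"z": 0,"rx": 0,"ry": 0,"rz": 0,"jaw": 5},
  ],
)

```text
clock: 12.95
tool_pos: [0.4328, 0.0062, 0.0435]
eef_rot: [0.997, 0.019, -0.08, 0.002]
contact_force: [-0.5, -0.3, 1.3]
opening: 0.567
finger_force: 1.0
```

```bash
python3 k.py
```

```text
tcp [0.43278914 0.00624098 0.04345234] 
 [[ 0.987  0.039 -0.159]
 [ 0.038 -0.999 -0.006]
 [-0.159  0.    -0.987]] 
tip [ 0.43228191 -0.02580346  0.03259435] q6 0.2839878269701291 F [-0.51217613 -0.30657821  1.32402426] t 12.95
tool shift cm to tip over key at z .040: [ 0.1519236  -0.02973054 -0.77458425] down dir [ 1.59026145e-01 -6.31935502e-05  9.87274370e-01]
```

Light contact at tip height ≈ 32 mm. I'll press on.

Call:
send_rows(
  motion=[
    {"x": 0.02,"y": 0,"z": 0.1,"rx": 0,"ry": 0,"rz": 0,"jaw": 5},
    {"x": 0.02,"y": 0,"z": 0.1,"rx": 0,"ry": 0,"rz": 0,"jaw": 5},
    {"x": 0.02,"y": 0,"z": 0.1,"rx": 0,"ry": 0,"rz": 0,"jaw": 5},
    {"x": 0,"y": 0,"z": 0,"rx": 0,"ry": 0,"rz": 0,"jaw": 5},
    {"x": 0,"y": 0,"z": 0,"rx": 0,"ry": 0,"rz": 0,"jaw": 5},
  ],
)

```text
clock: 13.45
tool_pos: [0.4328, 0.0062, 0.0403]
eef_rot: [0.997, 0.019, -0.08, 0.002]
contact_force: [-0.2, 0.1, 3.7]
opening: 0.567
finger_force: 1.8
```

```bash
python3 k.py
```

```text
tcp [0.43280291 0.00621613 0.04033442] 
 [[ 0.986  0.039 -0.159]
 [ 0.038 -0.999 -0.006]
 [-0.159  0.    -0.987]] 
tip [ 0.43229305 -0.02582877  0.02947789] q6 0.2776755914327605 F [-0.21206124  0.09262454  3.6586525 ] t 13.45
tool shift cm to tip over key at z .040: [ 0.10111181 -0.03224947 -1.08212691] down dir [ 1.59252985e-01 -9.64778426e-05  9.87237802e-01]
```

Call:
send_rows(
  motion=[
    {"x": 0.02,"y": 0,"z": 0.1,"rx": 0,"ry": 0,"rz": 0,"jaw": 5},
    {"x": 0.02,"y": 0,"z": 0.1,"rx": 0,"ry": 0,"rz": 0,"jaw": 5},
    {"x": 0.02,"y": 0,"z": 0.1,"rx": 0,"ry": 0,"rz": 0,"jaw": 5},
    {"x": 0,"y": 0,"z": 0,"rx": 0,"ry": 0,"rz": 0,"jaw": 5},
    {"x": 0,"y": 0,"z": 0,"rx": 0,"ry": 0,"rz": 0,"jaw": 5},
  ],
)

```text
clock: 13.95
tool_pos: [0.4328, 0.0062, 0.038]
eef_rot: [0.997, 0.019, -0.08, 0.002]
contact_force: [-1.7, 0.1, 13.8]
opening: 0.563
finger_force: 7.0
```

```bash
python3 k.py
```

```text
tcp [0.43282874 0.00622866 0.03798976] 
 [[ 0.987  0.039 -0.159]
 [ 0.038 -0.999 -0.006]
 [-0.159  0.    -0.987]] 
tip [ 0.43232269 -0.02581845  0.02713955] q6 0.27245464925112894 F [-1.73011037  0.05896942 13.75416028] t 13.95
tool shift cm to tip over key at z .040: [ 0.06109084 -0.03102734 -1.31249643] down dir [ 1.59118208e-01 -3.01673876e-04  9.87259492e-01]
```

The force rose with the spring to about 5 N, then jumped to 14 N at the hard stop, so the key is fully down. I'll release and retreat straight up.

Call:
send_rows(
  motion=[
    {"x": -0.05,"y": 0,"z": -0.3,"rx": 0,"ry": 0,"rz": 0,"jaw": 5},
    {"x": -0.15,"y": 0,"z": -1,"rx": 0,"ry": 0,"rz": 0,"jaw": 5},
    {"x": -0.3,"y": 0,"z": -2,"rx": 0,"ry": 0,"rz": 0,"jaw": 5},
    {"x": 0,"y": 0,"z": -4,"rx": 0,"ry": 0,"rz": 0,"jaw": 5},
    {"x": 0,"y": 0,"z": -4,"rx": 0,"ry": 0,"rz": 0,"jaw": 5},
  ],
)

```text
clock: 14.45
tool_pos: [0.4453, 0.0066, 0.1507]
eef_rot: [0.997, 0.019, -0.081, 0.002]
contact_force: [-0.8, -0.5, -0.1]
opening: 0.57
finger_force: 0.0
```

Call:
send_rows(
  motion=[
    {"x": 0,"y": 0,"z": -4,"rx": 0,"ry": 0,"rz": 0,"jaw": 5},
    {"x": 0,"y": 0,"z": -4,"rx": 0,"ry": 0,"rz": 0,"jaw": 5},
    {"x": 0,"y": 0,"z": 0,"rx": 0,"ry": 0,"rz": 0,"jaw": 5},
    {"x": 0,"y": 0,"z": 0,"rx": 0,"ry": 0,"rz": 0,"jaw": 5},
    {"x": 0,"y": 0,"z": 0,"rx": 0,"ry": 0,"rz": 0,"jaw": 5},
  ],
)

```text
clock: 14.95
tool_pos: [0.4576, 0.0071, 0.2278]
eef_rot: [0.997, 0.019, -0.081, 0.002]
contact_force: [-0.5, -0.0, -0.5]
opening: 0.568
finger_force: 0.0
```

```bash
python3 - <<'E'
from h import *
st=get_state(); print(st["tool_pos"],st["contact_force"])
s=snapshot("wrist"); c=cents(s); Z=dict(orange=.05,green=.032,blue=.085,yellow=.085,red=.085)
for k,v in c.items():
    for p,a in v:
        if a>60: P=onz(s,*p,Z[k]); d=P[:2]-[.5042,-.0226]; print(k,p,a,P.round(4),np.hypot(*d).round(4),np.arctan2(d[1],d[0]).round(3))
E
```

```text
[0.45761389 0.00706669 0.22775014] [-0.46032368 -0.04814484 -0.45970121]
orange (np.float64(254.7), np.float64(84.4)) 597 [0.5219 0.0304 0.05  ] 0.0559 1.248
orange (np.float64(253.2), np.float64(95.0)) 410 [0.5134 0.0316 0.05  ] 0.055 1.404
green (np.float64(310.2), np.float64(173.3)) 617 [ 0.4379 -0.0245  0.032 ] 0.0663 -3.113
blue (np.float64(144.4), np.float64(66.4)) 621 [0.5351 0.1079 0.085 ] 0.1341 1.338
red (np.float64(499.1), np.float64(66.0)) 748 [ 0.5456 -0.1484  0.085 ] 0.1324 -1.253
```

```bash
python3 -c "
from plant import *
print(finish_job())"
```

```text
the job is handed in; nothing more can be done
None
```

I pushed the arm to within about 4 mm of the blue tube's axis by my measurement, pressed the green key to its stop, released it, and handed the job in at about 15 s; no verdict came back.

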